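Wind out the plaque and hold the stamp over its recess

TASK

Wind the crank clockwise until the carriage has brought the wooden plaque fully out of the hood to its stop. Then take the embossing stamp by its handle, carry it over the chisel rack without bumping the rack, and hold it upright above the plaque's recess, centred and lined up with it, with its die about a centimetre above the plaque and never touching it, so that I can check the fit before I strike. Finish while still holding it there, and leave the mallet, the bowl and the pebble tray where they are.

Things in the scene. Friction and masses are not known exactly. Their poses are not given: they have to be found in the camera images.
- slide: Slide unit fixed to the table: plywood base 360 by 140 mm, two steel rails along its x, a plywood hood over the far end (top 120 mm above the table, open front 118 mm beyond the origin), a crank on a green gearbox 160 mm to the left of the rails. Origin on the table under the recess's centre when the carriage is fully out; x towards the hood, y left towards the crank, z up.
- crank_axis (a point): Point on the hand crank's vertical axis, over the green gearbox, at the height where the knob is gripped (90 mm above the table). It does not turn with the crank: its axes are those of slide.
- crank_grip (a point): Centre of the crank's knob, 55 mm from the crank's axis: an upright wooden knob 24 mm in diameter and 44 mm tall (68 to 112 mm above the table), which spins freely on its pin, so the grip need not turn while it goes round. The flat crank arm below it ends 66 mm above the table.
- crank (a joint): Crank angle in rad, growing clockwise seen from above. At 0 the arm points along -x of crank_axis, then swings towards its +y. Starts at 0 to 0.5, end stop at 14.2 (about two and a quarter turns); needs about 1 to 2 N at the knob and stays where it is left.
- carriage (a joint): Travel of the carriage in m: 0 under the hood, 0.180 at its stop, fully out. Geared to the crank: 12.7 mm per rad.
- recess (a point): Centre of the rectangular recess in the middle of the wooden plaque, level with the plaque's top (57 mm above the table). The plaque (75 by 95 by 20 mm) is fixed on the carriage. The recess is 46 mm along its x by 66 mm along its y, 4 mm deep; axes as slide.
- stamp_mid (a point): Centre of the loose stamp, half-way up (50 mm). It stands upright, 100 mm tall, about 0.3 kg: steel die 36 mm (x) by 56 mm (y) by 14 mm high at the bottom, then a flat-sided wooden handle 24 (x) by 40 mm (y) from 14 to 94 mm, and a 6 mm brass cap 28 by 44 mm. z up, y along the die's long side.
- stamp_face (a point): Centre of the stamp's underside (the die's face), same axes as stamp_mid.
- rack: Fixed chisel rack between the stamp and the slide unit: a dark wooden block 260 mm (its x) by 50 mm (its y) by 60 mm high with six chisels upright in a row along x, handle tops 125 mm above the table. Origin at the centre of its underside.
- mallet: Wooden mallet lying on the table (bystander): head 60 by 110 by 70 mm high, its handle along its +x reaching 218 mm from the origin, which lies under the head's centre.
- bowl: White ceramic bowl, 110 mm across and 50 mm high (bystander). Origin at the centre of its underside.
- tray: Black tray of pebbles, 150 by 130 by 30 mm high (bystander). Origin at the centre of its underside.
Things that resemble listed ones, but are neither listed nor needed, are in the scene too. Several things look just like the part that bears stamp_mid: the one meant starts farthest from the robot's base.

How it is judged:
By the outcome, as a careful person would: the job done as asked, in the order asked, and still so for the second after the job is handed in, while the arm keeps its last pose, push and grip.
It also fails if it takes over 72 s, if anything falls off the work surface, if the arm or the gripper's body presses on something with over 40 N, if the wrist force passes 120 N, or if a joint passes its speed limit or range.

ROBOT

A 6-joint arm with a two-finger parallel gripper is mounted at the origin on the work surface. World frame = base frame: x ahead of the robot, y to its left, z up, the work surface at z = 0. Lengths are in mm, angles in rad, forces in N, time in s.
With the tool pointing down it reaches from about 275 to 750 mm from the base axis. Payload 10.2 kg.
Tool frame: the origin (TCP) lies midway between the tips of the shut fingers; the grasp point (between the pads) lies 19 mm behind it (grip_depth is the distance from the TCP to the grasp point, in mm); z points along the fingers, y is the line along which they close (so a half turn about z gives the same grasp; the last joint's range is limited). The gripper opens to 88 mm and grips with 3 to 60 N. Pads are 18 mm wide; open, the fingers measure 123 mm over their backs; the gripper's body (75 mm by 187 mm) begins 45 mm behind the grasp point.
Start: joints at [-1.566, 0.313, 1.498, -0, 1.331, -0.223], TCP at [118.55, -511.446, 207.82] pointing down, gripper open.
Joint ranges: [-2.94, 2.94], [-0.97, 2.17], [0.19, 2.56], [-1.23, 4.37], [0.02, 3.11], [-2.88, 2.88]. Speed limits (rad/s): [2.39, 2.39, 3.01, 3.14, 3.14, 3.14].

INTERFACE

Orientations are given as a unit quaternion [w, x, y, z].
In Python, from rig import get_state, get_image, camera_info, job_done, grip_depth gives the robot as it stands.
- The arm moves only by the tool step_arm, never from a script. Its argument "targets" is text: rows parted by semicolons, each of 5 numbers parted by spaces: the shift along the tool's x, y, z each as a share of 0.15 m, from -1 to 1, then the turn about the tool's z as a share of 45 degrees, from -1 to 1, then the opening, from 0 (shut) to 1 (fully open). In form: x y z turn gripper; .... A call has 1 to 5 rows; each row is the pose to reach, as a shift and turn from the pose commanded when the call began, along the tool's axes at that moment; what a row does not reach only later rows make up. A row lasts 1/8 s, in which the tool goes at most 62.5 mm and 10.7 degrees, less where a joint would pass 70% of its speed; a pose out of reach is approached as far as the arm can. A call with a number of a shift or a turn outside -1 to 1 is refused whole. A call with a gripper value outside its range is refused whole. The fingers move at their own pace and stop on an object; "force" is the grip in N (left out, the last holds). Time passes only in rows, so rows that repeat a pose let the fingers close. It gives the time, the measured TCP pose, the force, the opening and the grip force at its end, in the units of the state.
- get_state(): the state, without advancing time (a new reading comes with each control period).
- get_image(name): name is "side" or "top" or "wrist"; returns (picture, depth): 420x560x3 uint8, red, green, blue; 420x560 float32, mm along the optical axis (not along the pixel's ray), 0 where there is no reading.
- camera_info(name): a dict with "camera_matrix" (3x3 intrinsics, pixels), "D" ([k1, k2, p1, p2, k3] as OpenCV has them; the pictures are not rectified), "extrinsics" (4x4, takes a point from camera to world coordinates); the wrist camera has in their place "tool_from_camera" (4x4, takes a point from camera to tool coordinates, whose origin is the TCP and whose axes are the flange's). Camera axes: x right, y down, z forward; pixel columns grow to the right and rows downward; lengths in mm; the calibration is good to about 2 mm. A picture is of the moment at which its call begins: read the wrist's pose just before it. camera_info takes no time and is no camera call.
- job_done(): hands the job in; it is judged then, once.
The state is a dict: "time_s": time; "joints": joint angles; "dq": joint speeds; "effort": joint torques, N m; "tcp_pos": TCP position; "eef_rot": TCP orientation; "contact_force": force on the tool from outside, world axes, zero at the start; "torque": the same for the moment, N m; "width": opening from 0.0 (shut) to 1.0 (fully open); "gripper_force": force on a finger pad.
Only numpy, scipy, OpenCV 4.12 (cv2) and the standard library are available. Lean on these libraries where they do the work, as an engineer would, in place of code of your own. Each camera call takes 0.05 s, during which the arm holds its last target. There are 200 camera calls.

## Working session

There is one attempt and no reset: what is moved stays moved. The work goes in short steps, Python scripts to look and compute and a tool call to move; the robot and the scene stay as the last step left them, time stands still between calls to the robot, and variables do not carry over. Pictures are saved under pics/ and viewed, at most 10 in all, crops included, and the job is handed in when it is done.

Besides the shell and the picture viewer there is one more tool, called after "Emit:" as a command line: name --argument value ..., lists and objects as JSON in quotes. step_arm: Moves the arm, as the interface text tells. Shift numbers are shares of 0.15 m and turn numbers shares of 45 degrees, none past 1 either way. Its arguments: {"type":"object","properties":{"targets":{"type":"string"},"force":{"type":"number"}},"required":["targets"]}

```bash
mkdir -p pics; cat > h.py <<'E'
import numpy as np, cv2
from rig import *
from scipy.spatial.transform import Rotation as R
def E(name):
    c=camera_info(name); K=np.array(c["camera_matrix"]);D=np.array(c["D"],float)
    if name=="wrist":
        s=get_state(); T=np.eye(4); q=s["eef_rot"]; T[:3,:3]=R.from_quat([q[1],q[2],q[3],q[0]]).as_matrix(); T[:3,3]=s["tcp_pos"]
        return K,D,T@np.array(c["tool_from_camera"])
    return K,D,np.array(c["extrinsics"])
def shot(name,f=None):
    e=E(name); im,d=get_image(name)
    if f: cv2.imwrite("pics/%s.png"%f,cv2.cvtColor(im,cv2.COLOR_RGB2BGR)); np.savez("pics/%s.npz"%f,im=im,d=d,K=e[0],D=e[1],X=e[2])
    return im,d,e
def load(f):
    z=np.load("pics/%s.npz"%f); return z["im"],z["d"],(z["K"],z["D"],z["X"])
def rays(uv,e):
    n=cv2.undistortPoints(np.array(uv,float).reshape(-1,1,2),e[0],e[1]).reshape(-1,2)
    return np.c_[n,np.ones(len(n))]
def onplane(uv,z,e):
    r=rays(uv,e)@e[2][:3,:3].T; o=e[2][:3,3]
    return o+r*((z-o[2])/r[:,2])[:,None]
def cloud(d,e):
    h,w=d.shape; vv,uu=np.mgrid[:h,:w]
    p=rays(np.c_[uu.ravel(),vv.ravel()],e)*d.reshape(-1,1)
    return (p@e[2][:3,:3].T+e[2][:3,3]).reshape(h,w,3)
E
python3 - <<'E'
from h import *
s=get_state();print(s)
print(grip_depth)
for n in("top","side","wrist"):
    im,d,e=shot(n,n+"0");print(n,e[2].round(3).tolist(),e[0].tolist(),e[1])
E
```

```text
{'time_s': 0.0, 'joints': array([-1.56640202e+00,  3.13410592e-01,  1.49843919e+00,  7.98543130e-06,
        1.33101838e+00, -2.23382967e-01]), 'dq': array([-5.54414801e-04, -2.43522968e-04, -3.66289553e-05,  2.04206552e-04,
       -9.60950305e-04,  4.92268448e-04]), 'effort': array([ 7.50460856e-06, -4.02211547e+01, -2.52267998e+01,  6.94633741e-02,
        3.53390677e-02, -1.29395603e-04]), 'tcp_pos': array([ 118.54940665, -511.14021817,  207.28047564]), 'eef_rot': array([-6.33506664e-04,  9.93521602e-01,  1.13641627e-01,  7.35451750e-05]), 'contact_force': array([ 0.27894872,  0.61042505, -0.83120673]), 'torque': array([ 0.0123085 , -0.03325884,  0.02403406]), 'gripper_force': 0.0, 'width': 0.9986258164322361}
18.700000000000003
top [[0.009, -0.996, 0.085, 420.782], [-1.0, -0.008, 0.012, 14.588], [-0.012, -0.085, -0.996, 1201.971], [0.0, 0.0, 0.0, 1.0]] [[419.68319604986857, 0.0, 284.3259866782684], [0.0, 419.68319604986857, 218.71423033792925], [0.0, 0.0, 1.0]] [-0.10953442  0.          0.          0.          0.        ]
side [[0.999, -0.018, 0.049, 468.071], [-0.052, -0.495, 0.868, -979.125], [0.008, -0.869, -0.495, 665.205], [0.0, 0.0, 0.0, 1.0]] [[444.7382984627266, 0.0, 284.5164168421901], [0.0, 444.7382984627266, 212.83602761597962], [0.0, 0.0, 1.0]] [0.02397783 0.         0.         0.         0.        ]
wrist [[0.226, -0.94, -0.257, 184.611], [-0.974, -0.218, -0.058, -497.043], [-0.002, 0.263, -0.965, 384.273], [0.0, 0.0, 0.0, 1.0]] [[351.1469132909206, 0.0, 276.777303057255], [0.0, 351.1469132909206, 207.89022122435864], [0.0, 0.0, 1.0]] [-0.07904715  0.          0.          0.          0.        ]
```

View pics/top0.png

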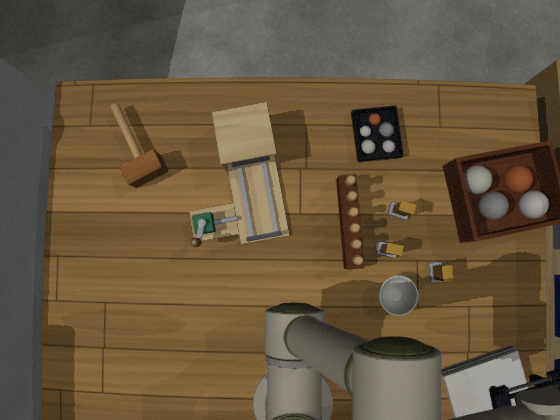

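View pics/side0.png

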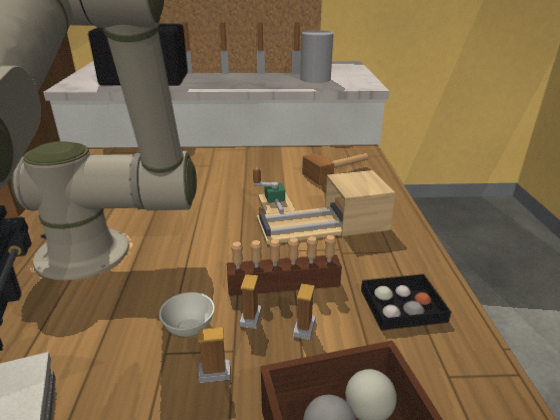

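Top view: stamp look-alikes at about (402,210), (390,249) and (441,272); slide with hood at (243,130); green gearbox at (203,222) with the knob at (196,241); rack along (352,222); mallet (142,165), tray (377,133), bowl (398,295). The side view shows the same three stamps at (305,312), (249,302) and (213,355).

```bash
python3 - <<'E'
from h import *
im,d,e=load("top0"); P=cloud(d,e)
Z=P[...,2]
def reg(u0,u1,v0,v1,z0,z1,name,cm=None):
    m=np.zeros(Z.shape,bool); m[v0:v1,u0:u1]=True
    m&=(Z>z0)&(Z<z1)
    if cm is not None: m&=cm
    q=P[m]
    if len(q)<4: print(name,len(q));return
    r=cv2.minAreaRect(q[:,:2].astype(np.float32))
    print(name,len(q),q.mean(0).round(1),"rect",np.round(r[0],1),np.round(r[1],1),round(r[2],1),np.round(cv2.boxPoints(r)).tolist(),"zmed",np.median(q[:,2]).round(1))
reg(200,290,95,175,112,128,"hood")
for c in[(402,210),(390,249),(441,272)]: reg(c[0]-25,c[0]+25,c[1]-22,c[1]+22,90,115,"stamp%s"%(c,))
reg(330,372,165,280,110,140,"chisels"); reg(330,372,165,280,52,68,"rack")
hsv=cv2.cvtColor(im,cv2.COLOR_RGB2HSV)
g=(hsv[...,0]>60)&(hsv[...,0]<95)&(hsv[...,1]>90)
reg(170,240,200,260,10,75,"green",g)
reg(180,210,225,255,95,125,"knob")
reg(180,260,195,260,58,80,"arm")
reg(225,290,150,250,8,30,"base")
print(np.round(onplane([(284,390)],0,e)))
# table check
print("table z",np.median(Z[290:310,100:200]))
big=cv2.resize(im[90:300,170:450],None,fx=2.8,fy=2.8,interpolation=cv2.INTER_CUBIC)
cv2.imwrite("pics/crop1.png",big[...,::-1])
E
```

```text
hood 3000 [741.2 138.6 119.9] rect [743.1 139.4] [146.6 151.5] 11.1 [[657.0, 200.0], [686.0, 51.0], [830.0, 79.0], [800.0, 228.0]] zmed 119.9
stamp(402, 210) 165 [ 549.8 -297.5   99.6] rect [ 550.  -297.4] [41.1 28.7] 73.2 [[530.0, -313.0], [558.0, -321.0], [570.0, -282.0], [542.0, -274.0]] zmed 99.7
stamp(390, 249) 183 [ 437.7 -262.4   99.6] rect [ 437.8 -262.7] [45.6 27.9] 79.0 [[420.0, -282.0], [447.0, -288.0], [456.0, -243.0], [428.0, -238.0]] zmed 99.6
stamp(441, 272) 173 [ 374.  -403.1   99.6] rect [ 374.  -404.6] [43.6 28.3] 3.1 [[351.0, -392.0], [353.0, -420.0], [397.0, -418.0], [395.0, -389.0]] zmed 99.9
chisels 432 [ 513.8 -153.4  123.1] rect [ 513.4 -154.3] [232.2  24.4] 4.8 [[397.0, -152.0], [399.0, -176.0], [630.0, -157.0], [628.0, -132.0]] zmed 123.7
rack 1208 [ 511.  -150.2   59.5] rect [ 514.2 -154.4] [261.1  51.2] 5.0 [[382.0, -140.0], [386.0, -191.0], [646.0, -169.0], [642.0, -118.0]] zmed 59.5
green 263 [507.4 248.6  52. ] rect [505.  253.8] [52.1 52.5] 10.6 [[475.0, 275.0], [484.0, 223.0], [535.0, 233.0], [526.0, 284.0]] zmed 53.7
knob 70 [450.9 263.6 109.4] rect [450.7 264.2] [21.2 21.7] 6.0 [[439.0, 274.0], [441.0, 252.0], [462.0, 255.0], [460.0, 276.0]] zmed 109.9
arm 143 [489.6 257.9  65.4] rect [485.9 251.1] [86.1 42.8] 9.0 [[440.0, 265.0], [447.0, 223.0], [532.0, 237.0], [525.0, 279.0]] zmed 65.2
base 4030 [572.2 113.3  15.7] rect [576.7 124.1] [239.9 179.5] 9.7 [[443.0, 192.0], [474.0, 15.0], [710.0, 56.0], [680.0, 233.0]] zmed 14.5
[[37. 26.  0.]]
table z 0.03524254301862584
```

View pics/crop1.png

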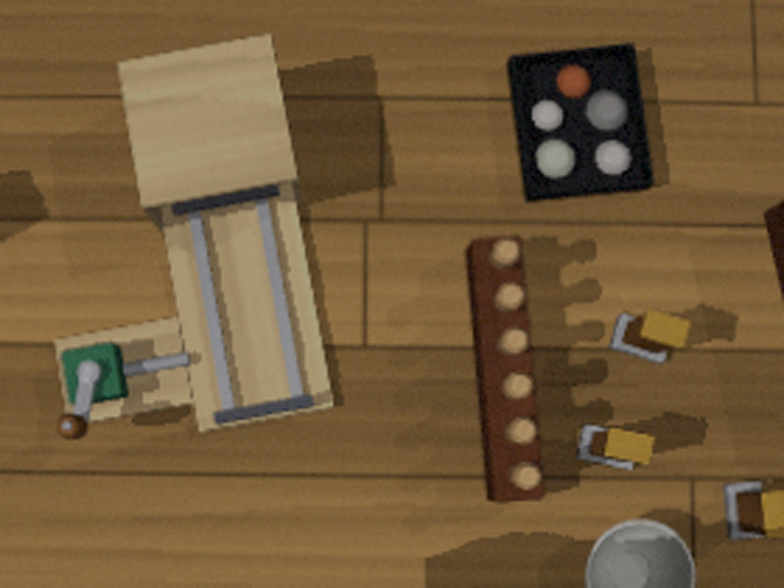

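Cap distances from the base: (402,210) is 625 mm away, (441,272) is 551 mm and (390,249) is 510 mm. I choose the stamp at (402,210), at about (550,-297). Its top height of 99.7 mm and cap of 28.7 × 41 mm match the description.

The knob is at (451,264), top about 110 mm and 55 mm from the gearbox centre, so the crank angle is about 0.38 rad. I'm moving over the knob.

Emit:
step_arm --targets "0.665 -0.907 0 0 1;0.665 -0.907 0 0 1;0.665 -0.907 0 0 1;0.665 -0.907 0 0 1" --force 20

```text
time_s: 0.65
tcp_pos: [185.8, -354.6, 208.1]
eef_rot: [0.0, 0.993, 0.115, 0.0]
contact_force: [0.1, -1.0, 0.5]
width: 1.003
gripper_force: 0.0
```

Emit:
step_arm --targets "0.665 -0.907 0 0 1;0.665 -0.907 0 0 1;0.665 -0.907 0 0 1;0.665 -0.907 0 0 1"

```text
time_s: 1.15
tcp_pos: [252.1, -200.4, 208.0]
eef_rot: [0.0, 0.993, 0.115, 0.0]
contact_force: [0.8, -0.4, -0.3]
width: 1.0
gripper_force: 0.0
```

Emit:
step_arm --targets "0.665 -0.907 0 0 1;0.665 -0.907 0 0 1;0.665 -0.907 0 0 1;0.665 -0.907 0 0 1"

```text
time_s: 1.65
tcp_pos: [318.8, -45.5, 207.8]
eef_rot: [-0.0, 0.993, 0.116, -0.0]
contact_force: [-0.1, -1.0, 0.4]
width: 1.001
gripper_force: 0.0
```

Emit:
step_arm --targets "0.665 -0.907 0 0 1;0.665 -0.907 0 0 1;0.665 -0.907 0 0 1;0.665 -0.907 0 0 1"

```text
time_s: 2.15
tcp_pos: [385.6, 108.7, 207.3]
eef_rot: [0.0, 0.993, 0.114, -0.0]
contact_force: [-0.2, -0.1, 0.5]
width: 0.992
gripper_force: 0.0
```

Emit:
step_arm --targets "0.665 -0.907 0 0 1;0.665 -0.907 0 0 1;0.665 -0.907 0 0 1;0.665 -0.907 0 0 1;0.665 -0.907 0 0 1"

```text
time_s: 2.78
tcp_pos: [451.5, 261.6, 207.6]
eef_rot: [0.0, 0.994, 0.113, -0.0]
contact_force: [-0.3, -0.4, -0.7]
width: 0.999
gripper_force: 0.0
```

```bash
python3 - <<'E'
from h import *
print(get_state()["tcp_pos"].round(1))
im,d,e=shot("wrist","w1"); P=cloud(d,e);Z=P[...,2]
def reg(m,name):
    m=m.astype(np.uint8); n,l,st,c=cv2.connectedComponentsWithStats(m)
    for i in np.argsort(-st[1:,4])[:4]+1:
        if st[i,4]<60: continue
        q=P[l==i]; r=cv2.minAreaRect(q[:,:2].astype(np.float32))
        print(name,st[i,4],c[i].round(),np.round(r[0],1),np.round(r[1],1),round(r[2],1),"z",np.median(q[:,2]).round(1),"mean",q.mean(0).round(1))
reg((Z>105)&(Z<116),"knobtop"); reg((Z>60)&(Z<68),"arm")
hsv=cv2.cvtColor(im,cv2.COLOR_RGB2HSV)
reg((hsv[...,0]>60)&(hsv[...,0]<95)&(hsv[...,1]>90),"green")
E
```

```text
[451.5 261.6 207.6]
knobtop 587 [272. 198.] [451.1 264.5] [22.  22.7] 2.6 z 111.2 mean [452.2 264.5 110.7]
arm 1168 [289. 149.] [486.5 257. ] [21.9 57.9] 83.9 z 66.0 mean [488.8 257.9  65.9]
green 2458 [297. 128.] [504.8 254.7] [53.5 53.6] 10.8 z 53.9 mean [508.3 255.   56.2]
```

View pics/w1.png

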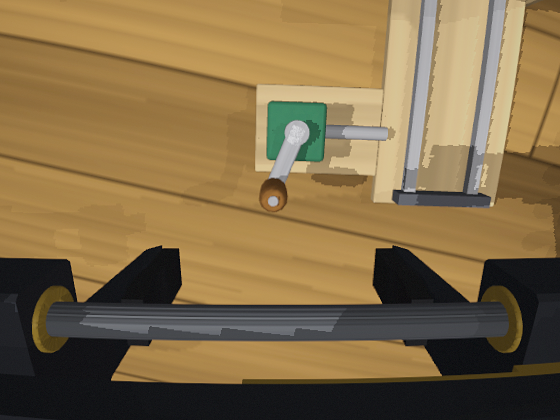

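The wrist view shows the knob at (272,198) between the open fingers' planes, and the gearbox at (297,128). The knob centre is (451.2,264.5) with its top at 111 mm; the axis is (504.8,254.7), giving a radius of 54.5 mm, which fits.

Emit:
step_arm --targets "0.002 -0.004 0.6 0 1;0.002 -0.004 0.9 0 1;0.002 -0.004 0.9 0 1;0.002 -0.004 0.9 0 1"

```text
time_s: 3.32
tcp_pos: [452.0, 264.0, 74.4]
eef_rot: [-0.0, 0.994, 0.113, 0.001]
contact_force: [-0.6, 0.2, 0.3]
width: 1.003
gripper_force: 0.0
```

Emit:
step_arm --targets "0 0 0 0 0;0 0 0 0 0;0 0 0 0 0;0 0 0 0 0;0 0 0 0 0" --force 15

```text
time_s: 3.95
tcp_pos: [451.0, 264.6, 72.9]
eef_rot: [-0.0, 0.994, 0.114, 0.0]
contact_force: [-1.0, -0.9, 0.0]
width: 0.459
gripper_force: 0.0
```

Emit:
step_arm --targets "0 0 0 0 0;0 0 0 0 0;0 0 0 0 0;0 0 0 0 0;0 0 0 0 0"

```text
time_s: 4.58
tcp_pos: [450.9, 264.6, 72.8]
eef_rot: [-0.0, 0.994, 0.114, -0.0]
contact_force: [0.5, 0.7, -0.3]
width: 0.251
gripper_force: 15.0
```

```bash
python3 - <<'E'
import numpy as np
b0=169.6-13.05; p=lambda b:55/150*np.array([np.cos(np.radians(b)),-np.sin(np.radians(b))])
for c in range(8):
    s=b0-99*c
    print(c,"; ".join("%.3f %.3f 0 0 0"%tuple(p(s-19.8*(k+1))-p(s)) for k in range(5)))
E
```

```text
0 0.069 -0.105 0 0 0; 0.170 -0.181 0 0 0; 0.291 -0.218 0 0 0; 0.417 -0.212 0 0 0; 0.533 -0.164 0 0 0
1 0.093 0.085 0 0 0; 0.152 0.196 0 0 0; 0.170 0.321 0 0 0; 0.144 0.445 0 0 0; 0.078 0.552 0 0 0
2 -0.098 0.079 0 0 0; -0.218 0.119 0 0 0; -0.344 0.117 0 0 0; -0.462 0.073 0 0 0; -0.558 -0.009 0 0 0
3 -0.062 -0.110 0 0 0; -0.084 -0.234 0 0 0; -0.062 -0.358 0 0 0; 0.000 -0.467 0 0 0; 0.096 -0.549 0 0 0
4 0.118 -0.044 0 0 0; 0.244 -0.046 0 0 0; 0.363 -0.005 0 0 0; 0.462 0.074 0 0 0; 0.527 0.181 0 0 0
5 0.025 0.123 0 0 0; 0.008 0.248 0 0 0; -0.052 0.360 0 0 0; -0.145 0.444 0 0 0; -0.261 0.493 0 0 0
6 -0.126 0.006 0 0 0; -0.246 -0.031 0 0 0; -0.347 -0.107 0 0 0; -0.416 -0.213 0 0 0; -0.446 -0.335 0 0 0
7 0.014 -0.125 0 0 0; 0.070 -0.238 0 0 0; 0.160 -0.326 0 0 0; 0.275 -0.378 0 0 0; 0.401 -0.388 0 0 0
```

Gripped at 22 mm wide. I'm making the first part-turn and watching the force.

Emit:
step_arm --targets "0.069 -0.105 0 0 0;0.170 -0.181 0 0 0;0.291 -0.218 0 0 0;0.417 -0.212 0 0 0;0.533 -0.164 0 0 0"

```text
time_s: 5.2
tcp_pos: [523.6, 307.5, 72.8]
eef_rot: [-0.001, 0.993, 0.114, 0.0]
contact_force: [-1.9, -0.7, -0.7]
width: 0.248
gripper_force: 15.0
```

Emit:
step_arm --targets "0.093 0.085 0 0 0;0.152 0.196 0 0 0;0.170 0.321 0 0 0;0.144 0.445 0 0 0;0.078 0.552 0 0 0"

```text
time_s: 5.82
tcp_pos: [552.6, 227.0, 72.7]
eef_rot: [-0.0, 0.994, 0.113, -0.001]
contact_force: [-5.2, 4.9, 0.9]
width: 0.245
gripper_force: 15.0
```

Emit:
step_arm --targets "-0.098 0.079 0 0 0;-0.218 0.119 0 0 0;-0.344 0.117 0 0 0;-0.462 0.073 0 0 0;-0.558 -0.009 0 0 0"

```text
time_s: 6.45
tcp_pos: [471.4, 210.9, 73.0]
eef_rot: [-0.001, 0.994, 0.113, 0.001]
contact_force: [9.8, 10.8, -7.0]
width: 0.246
gripper_force: 15.0
```

Emit:
step_arm --targets "-0.062 -0.110 0 0 0;-0.084 -0.234 0 0 0;-0.062 -0.358 0 0 0;0.000 -0.467 0 0 0;0.096 -0.549 0 0 0"

```text
time_s: 7.08
tcp_pos: [466.2, 295.0, 72.8]
eef_rot: [0.0, 0.993, 0.114, -0.001]
contact_force: [1.5, -4.3, 0.8]
width: 0.246
gripper_force: 15.0
```

Emit:
step_arm --targets "0.118 -0.044 0 0 0;0.244 -0.046 0 0 0;0.363 -0.005 0 0 0;0.462 0.074 0 0 0;0.527 0.181 0 0 0"

```text
time_s: 7.7
tcp_pos: [550.7, 286.1, 72.9]
eef_rot: [-0.0, 0.993, 0.114, 0.0]
contact_force: [-0.9, 0.8, 2.0]
width: 0.243
gripper_force: 15.0
```

Emit:
step_arm --targets "0.025 0.123 0 0 0;0.008 0.248 0 0 0;-0.052 0.360 0 0 0;-0.145 0.444 0 0 0;-0.261 0.493 0 0 0"

```text
time_s: 8.32
tcp_pos: [527.0, 204.3, 72.7]
eef_rot: [-0.001, 0.994, 0.113, -0.001]
contact_force: [-3.4, 12.4, 1.6]
width: 0.247
gripper_force: 15.0
```

Emit:
step_arm --targets "-0.126 0.006 0 0 0;-0.246 -0.031 0 0 0;-0.347 -0.107 0 0 0;-0.416 -0.213 0 0 0;-0.446 -0.335 0 0 0"

```text
time_s: 8.95
tcp_pos: [452.0, 238.1, 73.0]
eef_rot: [0.0, 0.994, 0.113, 0.001]
contact_force: [9.3, 1.4, -4.7]
width: 0.241
gripper_force: 15.0
```

Emit:
step_arm --targets "0.014 -0.125 0 0 0;0.070 -0.238 0 0 0;0.160 -0.326 0 0 0;0.160 -0.326 0 0 0"

```text
time_s: 9.45
tcp_pos: [464.2, 292.5, 72.8]
eef_rot: [-0.0, 0.993, 0.114, -0.0]
contact_force: [-2.2, 2.4, 5.3]
width: 0.237
gripper_force: 15.0
```

```bash
cat > sl.py <<'E'
from h import *
def wood(tag):
    im,d,e=shot("top",tag); P=cloud(d,e);Z=P[...,2]
    m=np.zeros(Z.shape,np.uint8); m[140:260,215:310]=1
    m&=((Z>50)&(Z<62)).astype(np.uint8)
    m[:,:228]=0
    n,l,st,c=cv2.connectedComponentsWithStats(m); i=1+np.argmax(st[1:,4]); q=P[l==i]
    r=cv2.minAreaRect(q[:,:2].astype(np.float32))
    print(st[i],np.round(r[0],1),np.round(r[1],1),round(r[2],1),q.mean(0).round(1),np.round(cv2.boxPoints(r)).tolist())
E
python3 -c "
from sl import *
wood('top1')"
```

```text
[238 186  39  33 899] [564.7 103.9] [75.1 95.4] 11.3 [564.6 103.5  55.4] [[518.0, 143.0], [537.0, 50.0], [611.0, 64.0], [592.0, 158.0]]
```

Emit:
step_arm --targets "0.058 -0.029 0 0 0;0.115 -0.052 0 0 0;0.178 -0.060 0 0 0;0.241 -0.062 0 0 0;0.241 -0.062 0 0 0"

```text
time_s: 10.12
tcp_pos: [497.6, 309.7, 72.9]
eef_rot: [-0.001, 0.994, 0.113, 0.0]
contact_force: [0.5, 6.5, 1.9]
width: 0.246
gripper_force: 15.0
```

Emit:
step_arm --targets "0.010 0.001 0 0 0;0.018 0.002 0 0 0;0.018 0.002 0 0 0"

```text
time_s: 10.5
tcp_pos: [498.3, 309.8, 72.8]
eef_rot: [-0.001, 0.994, 0.114, -0.002]
contact_force: [-7.5, 6.3, 5.5]
width: 0.247
gripper_force: 15.0
```

```bash
python3 -c "
from sl import *
print(get_state()['contact_force'],get_state()['tcp_pos'])
wood('top2')"
```

```text
[-7.5350332   6.31113616  5.54355303] [498.29525685 309.77438241  72.75644877]
[239 189  39  33 903] [556.  102.2] [75.6 95.1] 10.7 [555.9 102.1  55.5] [[510.0, 142.0], [528.0, 48.0], [602.0, 62.0], [584.0, 156.0]]
```

The knob has stopped following and pushes back at 7.5 N, and the plaque is at (556,102), as predicted. I'm adding one firmer push to be sure of the stop, then releasing.

Emit:
step_arm --targets "0.015 0.001 0 0 0;0.03 0.002 0 0 0;0.03 0.002 0 0 0"

```text
time_s: 10.92
tcp_pos: [501.0, 310.5, 72.3]
eef_rot: [-0.001, 0.994, 0.114, -0.004]
contact_force: [-14.9, 4.1, 7.6]
width: 0.25
gripper_force: 15.0
```

Emit:
step_arm --targets "0 0 0 0 0.8;0 0 0 0 0.8;0 0 0 0 0.8;0 0 0 0 0.8;0 0 0 0 0.8"

```text
time_s: 11.55
tcp_pos: [504.8, 310.0, 72.7]
eef_rot: [0.0, 0.994, 0.114, -0.0]
contact_force: [-0.2, -1.0, -0.6]
width: 0.787
gripper_force: 0.0
```

Emit:
step_arm --targets "0 0 -0.4 0 1;0 0 -0.8 0 1;0 0 -1 0 1;0 0 -1 0 1"

```text
time_s: 12.05
tcp_pos: [505.5, 310.4, 224.8]
eef_rot: [-0.001, 0.994, 0.114, 0.002]
contact_force: [0.3, -0.1, -0.6]
width: 0.998
gripper_force: 0.0
```

```bash
python3 -c "
from sl import *
print(get_state()['contact_force'],get_state()['tcp_pos'])
wood('top3')"
```

```text
[ 0.25735769 -0.10916775 -0.60110043] [505.47006778 310.37644263 224.8454003 ]
[239 189  39  33 898] [556.3 102.2] [75.8 95. ] 10.8 [556.  102.1  55.4] [[510.0, 142.0], [528.0, 48.0], [602.0, 63.0], [585.0, 156.0]]
```

Emit:
step_arm --targets "0.01 0.71 0 0 1;0.01 0.71 0 0 1;0.01 0.71 0 0 1"

```text
time_s: 12.48
tcp_pos: [530.3, 204.2, 220.8]
eef_rot: [0.0, 0.994, 0.112, -0.002]
contact_force: [-0.3, 0.2, -0.4]
width: 1.005
gripper_force: 0.0
```

Emit:
step_arm --targets "0.01 0.71 0 0 1;0.01 0.71 0 0 1;0.01 0.71 0 0 1;0.01 0.71 0 0 1"

```text
time_s: 12.98
tcp_pos: [555.3, 104.4, 221.9]
eef_rot: [-0.0, 0.993, 0.114, -0.001]
contact_force: [0.1, 0.6, 0.4]
width: 0.997
gripper_force: 0.0
```

```bash
cat > rec.py <<'E'
from h import *
def rects(f,z0,z1,minA=200,e=None):
    im,d,e=load(f); P=cloud(d,e);Z=P[...,2]
    m=((Z>z0)&(Z<z1)).astype(np.uint8)
    n,l,st,c=cv2.connectedComponentsWithStats(m)
    for i in range(1,n):
        if st[i,4]<minA: continue
        q=P[l==i]; r=cv2.minAreaRect(q[:,:2].astype(np.float32))
        print("z%d-%d"%(z0,z1),st[i].tolist(),c[i].round(),"ctr",np.round(r[0],1),np.round(r[1],1),round(r[2],1),"z",np.median(q[:,2]).round(2))
E
python3 - <<'E'
from rec import *
print(get_state()["tcp_pos"],get_state()["eef_rot"])
shot("wrist","w2")
rects("w2",55.2,60);rects("w2",50.5,55,100)
E
```

```text
[555.30518094 104.43917391 221.89497677] [-3.10137321e-04  9.93475236e-01  1.14044889e-01 -7.89512231e-04]
z55-60 [231, 145, 99, 77, 4013] [278. 182.] ctr [554.5 101.7] [74.7 95.4] 11.0 z 56.9
z55-60 [466, 153, 89, 149, 2893] [509. 215.] ctr [ 559.3 -149.6] [167.4  51. ] 4.8 z 59.24
z50-55 [464, 153, 47, 145, 398] [488. 222.] ctr [ 557.5 -125.6] [164.1   3.6] 4.6 z 52.74
z50-55 [245, 159, 69, 49, 2989] [279. 183.] ctr [554.3 101.8] [46.9 67. ] 11.5 z 52.89
z50-55 [96, 169, 56, 53, 1872] [126. 195.] ctr [505.4 254.1] [54.4 55.5] 10.9 z 53.75
```

View pics/w2.png

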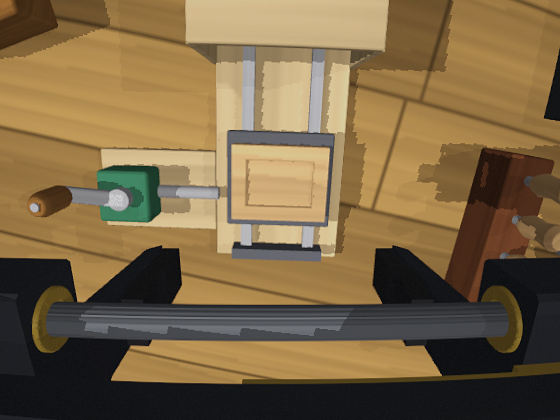

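The view shows the recess at (279,183), with the carriage against its end bar. The recess centre is (554.4,101.8), 47 × 67 mm, yaw 11°; the plaque is 75 × 95 mm at 56.9 mm height, all consistent. Next I go to the stamp.

Emit:
step_arm --targets "-0.212 0.863 0 0 1;-0.212 0.863 0 0 1;-0.212 0.863 0 0 1"

```text
time_s: 13.4
tcp_pos: [553.8, -31.6, 222.5]
eef_rot: [0.0, 0.994, 0.113, -0.0]
contact_force: [-1.0, -0.1, 0.7]
width: 1.003
gripper_force: 0.0
```

Emit:
step_arm --targets "-0.212 0.863 0 0 1;-0.212 0.863 0 0 1;-0.212 0.863 0 0 1"

```text
time_s: 13.78
tcp_pos: [552.3, -164.5, 222.3]
eef_rot: [-0.0, 0.994, 0.113, -0.0]
contact_force: [-0.1, 1.1, 0.4]
width: 1.004
gripper_force: 0.0
```

Emit:
step_arm --targets "-0.212 0.863 0 -0.22 1;-0.212 0.863 0 -0.44 1;-0.212 0.863 0 -0.66 1;-0.212 0.863 0 -0.88 1;-0.212 0.863 0 -1 1"

```text
time_s: 14.4
tcp_pos: [551.7, -294.0, 222.6]
eef_rot: [-0.0, 0.873, 0.488, 0.0]
contact_force: [0.1, 0.4, 0.2]
width: 0.996
gripper_force: 0.0
```

Emit:
step_arm --targets "0 0 0 -0.2 1;0 0 0 -0.33 1;0 0 0 -0.33 1;0 0 0 -0.33 1"

```text
time_s: 14.9
tcp_pos: [551.1, -295.3, 222.8]
eef_rot: [-0.0, 0.805, 0.594, 0.0]
contact_force: [1.2, -0.3, -0.2]
width: 1.001
gripper_force: 0.0
```

```bash
python3 - <<'E'
from rec import *
s=get_state();q=s["eef_rot"];print(s["tcp_pos"],"yaw",np.degrees(2*np.arctan2(q[2],q[1])),s["joints"].round(2))
shot("wrist","w3")
rects("w3",95,104);rects("w3",8,17,100)
E
```

```text
[ 551.11255026 -295.30245107  222.80337855] yaw 72.87331456519122 [-0.68  0.53  1.14  0.    1.47 -0.38]
z95-104 [125, 170, 39, 50, 1487] [144. 194.] ctr [ 437.2 -263.8] [43.9 28.7] 76.8 z 99.78
z95-104 [259, 171, 32, 49, 1537] [275. 195.] ctr [ 548.3 -298.8] [43.3 27.9] 73.1 z 99.76
z95-104 [126, 340, 41, 20, 401] [145. 349.] ctr [ 374.1 -412. ] [44.5 15.5] 4.3 z 99.58
z95-104 [247, 341, 113, 38, 1187] [303. 360.] ctr [ 524.  -472.9] [122.8  13.9] 10.9 z 99.52
z95-104 [393, 346, 37, 30, 781] [411. 361.] ctr [ 633. -512.] [37.6 39. ] 74.3 z 97.3
z8-17 [422, 0, 113, 143, 751] [507.  67.] ctr [ 804.9 -276.2] [172.7  82.2] 44.1 z 12.59
z8-17 [446, 14, 25, 33, 134] [453.  33.] ctr [ 774.3 -205.8] [19.7 32.8] 14.0 z 15.23
z8-17 [373, 32, 43, 116, 339] [394.  89.] ctr [ 698.1 -246.3] [  1.7 129.5] 6.6 z 12.47
z8-17 [483, 32, 22, 33, 132] [489.  52.] ctr [ 808.7 -234.1] [18.9 34.5] 12.8 z 15.34
z8-17 [176, 63, 77, 35, 120] [214.  79.] ctr [ 517.1 -179.2] [89.2  0.8] 5.2 z 12.63
z8-17 [152, 152, 41, 50, 641] [177. 171.] ctr [ 437.9 -263.7] [55.8 35.9] 79.3 z 13.74
z8-17 [259, 153, 33, 20, 364] [275. 159.] ctr [ 553.7 -281.7] [20.6 35.6] 71.5 z 13.87
z8-17 [50, 199, 59, 58, 1371] [ 75. 230.] ctr [ 306.5 -287.6] [63.9 70.4] 12.1 z 11.87
z8-17 [307, 272, 66, 33, 261] [341. 289.] ctr [ 583.5 -455.5] [90.2  2.3] 11.3 z 12.3
z8-17 [177, 283, 16, 21, 166] [184. 295.] ctr [ 396.6 -405.5] [10.2 28.9] 4.7 z 13.48
z8-17 [286, 341, 110, 38, 766] [334. 363.] ctr [ 561.8 -559.5] [ 60.7 150.3] 72.7 z 9.7
z8-17 [416, 362, 26, 15, 155] [431. 371.] ctr [ 672.  -621.7] [30.5 26. ] 29.8 z 9.83
```

View pics/w3.png

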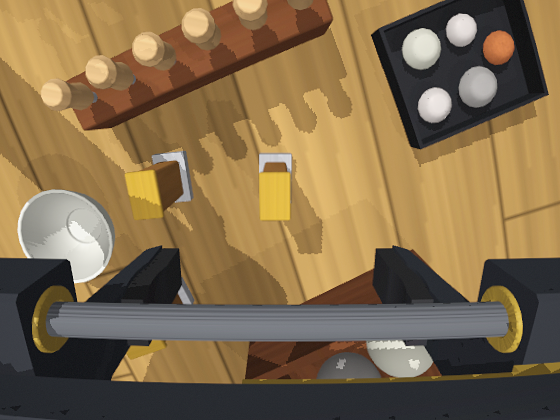

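The target stamp's cap is at (275,195), centred between the fingers. Centre (548.4,-298.6), long axis 73.1° against a tool yaw of 72.9°. The look-alike at (144,194) is clear of the fingers. I'm descending.

Emit:
step_arm --targets "-0.024 -0.011 0.3 0 1;-0.024 -0.011 0.6 0 1;-0.024 -0.011 0.8 0 1;-0.024 -0.011 0.8 0 1"

```text
time_s: 15.45
tcp_pos: [547.2, -298.6, 101.0]
eef_rot: [-0.002, 0.805, 0.594, -0.0]
contact_force: [0.3, -0.6, 0.3]
width: 0.998
gripper_force: 0.0
```

Emit:
step_arm --targets "0 0 0.2 0 1;0 0 0.375 0 1;0 0 0.375 0 1;0 0 0.375 0 1"

```text
time_s: 15.95
tcp_pos: [548.8, -300.1, 48.7]
eef_rot: [0.001, 0.804, 0.594, 0.0]
contact_force: [-0.7, 0.5, 0.9]
width: 1.0
gripper_force: 0.0
```

Emit:
step_arm --targets "0 0 0 0 0;0 0 0 0 0;0 0 0 0 0;0 0 0 0 0;0 0 0 0 0" --force 35

```text
time_s: 16.58
tcp_pos: [547.9, -299.5, 46.6]
eef_rot: [-0.0, 0.804, 0.594, -0.0]
contact_force: [0.1, 0.5, -0.0]
width: 0.457
gripper_force: 0.0
```

Emit:
step_arm --targets "0 0 0 0 0;0 0 0 0 0;0 0 0 0 0;0 0 0 0 0;0 0 0 0 0"

```text
time_s: 17.2
tcp_pos: [547.9, -299.5, 46.5]
eef_rot: [-0.0, 0.804, 0.594, -0.0]
contact_force: [-0.6, -0.5, -1.6]
width: 0.302
gripper_force: 37.6
```

Emit:
step_arm --targets "0 0 -0.1 0 0;0 0 -0.3 0 0;0 0 -0.6 0 0;0 0 -0.9 0 0;0 0 -0.9 0 0"

```text
time_s: 17.82
tcp_pos: [549.1, -300.4, 186.1]
eef_rot: [0.004, 0.804, 0.594, 0.001]
contact_force: [0.4, -0.0, -3.3]
width: 0.303
gripper_force: 37.7
```

Emit:
step_arm --targets "0 0 -0.2 0 0;0 0 -0.4 0 0;0 0 -0.4 0 0;0 0 -0.4 0 0"

```text
time_s: 18.32
tcp_pos: [547.4, -299.1, 239.4]
eef_rot: [-0.002, 0.804, 0.594, -0.0]
contact_force: [-0.2, 0.3, -3.6]
width: 0.305
gripper_force: 37.7
```

```bash
python3 - <<'E'
from rec import *
s=get_state();q=s["eef_rot"];print(s["tcp_pos"],"yaw",np.degrees(2*np.arctan2(q[2],q[1])),s["width"],s["contact_force"])
t=s["tcp_pos"][2]
im,d,e=shot("wrist","w4"); 
# points of the cap in tool frame
P=cloud(d,e); rects("w4",t-18.7+25,t-18.7+48,100)
a,_,_=shot("side","s4")
c=cv2.resize(a[140:340,200:400],None,fx=2.5,fy=2.5); w=cv2.resize(im[80:330,150:430],None,fx=2,fy=2)
w=w[:500]; cv2.imwrite("pics/c4.png",np.hstack([c[:, :300] if 0 else cv2.resize(c,(350,350)),cv2.resize(w,(392,350))])[...,::-1])
E
```

```text
[ 547.40797698 -299.13522882  239.43302149] yaw 72.90124884373392 0.3045133954531605 [-0.19981343  0.28150182 -3.61822486]
z245-268 [251, 208, 52, 18, 673] [276. 216.] ctr [ 553.1 -281.2] [ 3.5 24. ] 73.3 z 258.36
```

View pics/c4.png

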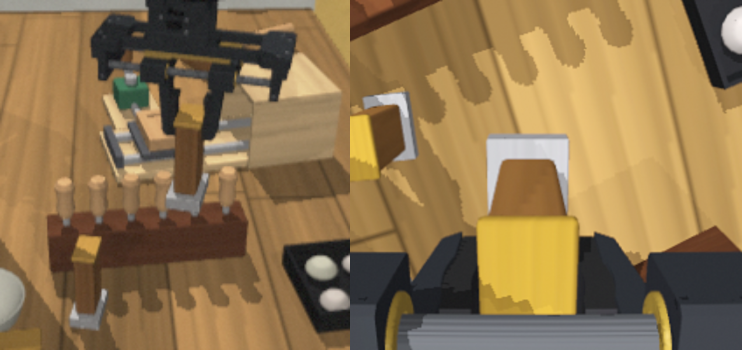

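The stamp is held upright in both views. Next I measure where it sits in the tool frame.

```bash
cat > tool.py <<'E'
from h import *
def an(f):
    im,d,e=load(f); C=np.array(camera_info("wrist")["tool_from_camera"])
    P=cloud(d,(e[0],e[1],C)); near=(abs(P[...,0])<45)&(abs(P[...,1])<35)&(d>0)
    hsv=cv2.cvtColor(im,cv2.COLOR_RGB2HSV)
    yel=(hsv[...,0]>18)&(hsv[...,0]<32)&(hsv[...,1]>150)
    for nm,a,b,c in(("cap",-75,-40,yel),("die",20,45,hsv[...,1]<70)):
        m=near&(P[...,2]>a)&(P[...,2]<b)&c
        m=cv2.morphologyEx(m.astype(np.uint8),cv2.MORPH_OPEN,np.ones((3,3),np.uint8))>0
        q=P[m]; 
        if len(q)<20: print(nm,len(q)); continue
        r=cv2.minAreaRect(q[:,:2].astype(np.float32))
        A=np.c_[q[:,:2],np.ones(len(q))]; pl=np.linalg.lstsq(A,q[:,2],rcond=None)[0]
        print(nm,len(q),"x",np.percentile(q[:,0],[1,99]).round(1),"y",np.percentile(q[:,1],[1,50,99]).round(1),"z",np.percentile(q[:,2],[5,50,95]).round(1),np.round(r[0],1),np.round(r[1],1),round(r[2],1),"slope",pl.round(3))
E
python3 -c "
from tool import *
an('w4')"
```

```text
cap 4985 x [-6.  22.1] y [-13.2   0.5  13.8] z [-54.3 -53.3 -52. ] [7.8 0.2] [29.6 28. ] 0.2 slope [ 2.2000e-02  2.0000e-03 -5.3474e+01]
die 1453 x [ 0.2 28.3] y [-17.5  -0.   18. ] z [31.3 32.7 37.8] [13.6  0.1] [36.  29.8] 89.3 slope [8.4000e-02 2.0000e-03 3.1288e+01]
```

The stamp sits within 0.3 mm of the tool axis, with its face 46.6 mm below the TCP. I'm carrying it over the rack with about 67 mm clearance above the chisels.

Emit:
step_arm --targets "0.15 -0.04 0 0 0;0.36 -0.10 0 0 0;0.60 -0.17 0 0 0;0.856 -0.248 0 0 0"

```text
time_s: 18.92
tcp_pos: [549.7, -164.7, 240.4]
eef_rot: [-0.001, 0.805, 0.594, -0.0]
contact_force: [0.2, 0.2, -3.0]
width: 0.297
gripper_force: 37.7
```

Emit:
step_arm --targets "0.22 -0.06 0 0 0;0.43 -0.12 0 0 0;0.65 -0.19 0 0 0;0.856 -0.248 0 0 0"

```text
time_s: 19.42
tcp_pos: [551.8, -30.9, 240.5]
eef_rot: [-0.001, 0.804, 0.594, -0.001]
contact_force: [0.1, -0.1, -2.4]
width: 0.299
gripper_force: 37.7
```

Emit:
step_arm --targets "0.22 -0.06 0 -0.12 0;0.43 -0.12 0 -0.25 0;0.65 -0.19 0 -0.40 0;0.80 -0.23 0 -0.55 0;0.856 -0.248 0 -0.624 0"

```text
time_s: 20.05
tcp_pos: [554.0, 102.8, 240.4]
eef_rot: [-0.001, 0.635, 0.773, -0.001]
contact_force: [-0.2, -0.8, -2.2]
width: 0.3
gripper_force: 37.7
```

Emit:
step_arm --targets "0 0 0 0 0;0 0 0 0 0"

```text
time_s: 20.3
tcp_pos: [554.4, 101.0, 241.1]
eef_rot: [-0.0, 0.637, 0.771, -0.0]
contact_force: [0.3, 0.8, -2.4]
width: 0.302
gripper_force: 37.7
```

```bash
python3 - <<'E'
from rec import *
from tool import an
s=get_state();q=s["eef_rot"];print(s["tcp_pos"],"yaw",np.degrees(2*np.arctan2(q[2],q[1])),s["width"],s["contact_force"])
shot("wrist","w5"); an("w5"); rects("w5",55,61,60); rects("w5",50.5,55,60)
E
```

```text
[554.37185831 100.97792147 241.05270022] yaw 100.88991875763531 0.3015314011591363 [ 0.25782507  0.79408996 -2.43510407]
cap 5027 x [-6.4 22. ] y [-13.6   0.1  13.4] z [-54.3 -53.4 -52. ] [ 7.5 -0.2] [29.7 28. ] 0.1 slope [ 2.2000e-02 -1.0000e-03 -5.3502e+01]
die 1452 x [ 0.6 28.1] y [-17.8   0.2  17.6] z [31.3 32.7 38.3] [13.1 -0.1] [36.  30.3] 89.9 slope [8.9000e-02 2.0000e-03 3.1236e+01]
z55-61 [240, 132, 74, 90, 2479] [277. 160.] ctr [554.3 101.3] [75.3 94.9] 11.0 z 56.99
z55-61 [211, 355, 101, 24, 1801] [259. 368.] ctr [ 579.6 -134.2] [124.9  33. ] 11.0 z 59.57
z50-55 [228, 0, 57, 45, 1710] [256.  24.] ctr [505.7 247.3] [54.5 40.6] 11.1 z 53.78
z50-55 [255, 146, 45, 29, 1240] [277. 160.] ctr [551.1 119. ] [46.1 29.8] 11.3 z 52.92
z50-55 [215, 352, 97, 13, 240] [263. 358.] ctr [ 581.  -123.9] [120.    3.9] 4.2 z 52.82
```

View pics/w5.png

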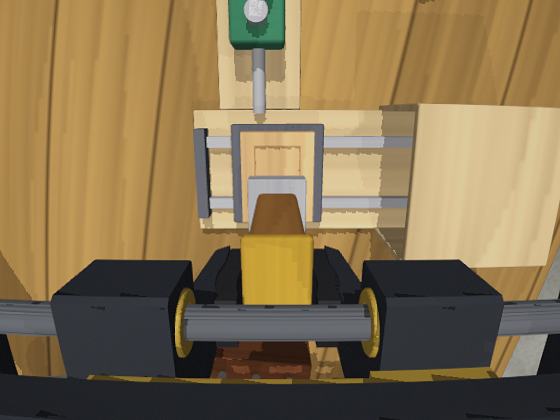

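The die is at (277,185) in line with the recess at (277,160); everything matches within 0.5 mm. I'm lowering it.

Emit:
step_arm --targets "0 0 0.2 0 0;0 0 0.4 0 0;0 0 0.6 0 0;0 0 0.7 0 0;0 0 0.7 0 0"

```text
time_s: 20.98
tcp_pos: [554.3, 101.2, 136.2]
eef_rot: [-0.0, 0.636, 0.771, -0.0]
contact_force: [-0.5, 0.2, -1.8]
width: 0.301
gripper_force: 37.7
```

Emit:
step_arm --targets "0 0 0.05 0 0;0 0 0.1 0 0;0 0 0.14 0 0;0 0 0.14 0 0;0 0 0.14 0 0"

```text
time_s: 21.6
tcp_pos: [554.6, 101.4, 115.8]
eef_rot: [0.0, 0.636, 0.772, 0.0]
contact_force: [0.5, 1.1, -3.1]
width: 0.298
gripper_force: 37.7
```

```bash
python3 - <<'E'
from rec import *
from tool import an
s=get_state();q=s["eef_rot"];print(s["tcp_pos"],"yaw",np.degrees(2*np.arctan2(q[2],q[1])),q,s["width"],s["contact_force"])
im,_,_=shot("wrist","w6"); an("w6"); rects("w6",55,60,60)
a,_,_=shot("side","s6")
c=cv2.resize(a[150:260,220:370],(660,484),interpolation=cv2.INTER_CUBIC); cv2.imwrite("pics/c6.png",c[...,::-1])
t0,_,_=load("top0"); t6,_,_=shot("top","t6")
df=(np.abs(t0.astype(int)-t6).sum(2)>90)
for n,(u0,u1,v0,v1) in dict(mallet=(105,170,98,190),tray=(348,405,102,165),bowl=(378,420,274,318),st2=(375,408,238,262)).items(): print(n,df[v0:v1,u0:u1].mean().round(3))
E
```

```text
[554.62842491 101.44814382 115.80285045] yaw 100.98162658353982 [1.48362646e-04 6.36201920e-01 7.71522570e-01 1.37316229e-04] 0.2982912023768118 [ 0.50908781  1.11554072 -3.07066468]
cap 5000 x [-6.4 21.9] y [-13.5   0.1  13.4] z [-54.4 -53.4 -52. ] [ 7.6 -0.2] [28.  29.5] 89.5 slope [ 2.0000e-02  2.0000e-03 -5.3486e+01]
die 1454 x [-0.1 28.2] y [-17.8  -0.1  17.6] z [31.3 32.7 37.8] [13.4 -0.2] [36.  29.9] 89.4 slope [8.1000e-02 1.0000e-03 3.1381e+01]
z55-60 [220, 143, 113, 106, 5736] [276. 183.] ctr [552.4 111. ] [75.6 74.8] 11.0 z 56.95
mallet 0.0
tray 0.0
bowl 0.073
st2 0.134
```

View pics/c6.png

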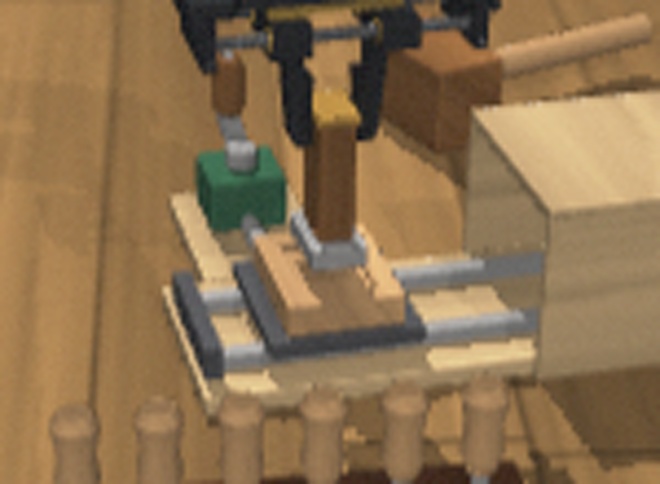

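The side crop shows the die at (330,245) hovering over the plaque recess. It is currently 12 mm up and centred within about 0.5 mm, so I lower it 2 mm. The mallet and tray pixels are unchanged. The small changes at the bowl may come from the arm's moved shadow, so I check its position by depth.

Emit:
step_arm --targets "0 0 0.013 0 0;0 0 0.013 0 0;0 0 0.013 0 0;0 0 0.013 0 0;0 0 0.013 0 0"

```text
time_s: 22.38
tcp_pos: [554.5, 101.4, 113.6]
eef_rot: [0.0, 0.636, 0.772, 0.0]
contact_force: [0.1, 0.2, -2.2]
width: 0.303
gripper_force: 37.7
```

```bash
python3 - <<'E'
from h import *
for f in("top0","t6"):
    im,d,e=load(f);P=cloud(d,e);Z=P[...,2]
    for u0,u1,v0,v1,z0,z1 in((376,422,272,320,40,56),(375,410,236,264,92,106)):
        q=P[v0:v1,u0:u1].reshape(-1,3);q=q[(q[:,2]>z0)&(q[:,2]<z1)];print(f,len(q),np.round(cv2.minAreaRect(q[:,:2].astype(np.float32))[0],1))
print(get_state()["tcp_pos"],get_state()["contact_force"],get_state()["dq"].round(3))
E
```

```text
top0 300 [ 310.4 -285.8]
top0 183 [ 437.8 -262.7]
t6 304 [ 310.5 -285.5]
t6 183 [ 437.6 -262.7]
[554.49880187 101.43929452 113.63581159] [ 0.1291808   0.15877664 -2.2020286 ] [-0.    -0.001  0.002  0.001 -0.    -0.001]
```

The bystanders haven't moved. The die face is at about 67 mm, 10 mm above the plaque. Handing in.

```bash
python3 -c "
from rig import *
print(job_done())"
```

```text
the job is handed in; nothing more can be done
None
```

The plaque is wound fully out to its stop, and the arm is holding the stamp upright about 10 mm above the plaque, centred on the recess to about 0.5 mm and lined up with it. The rack wasn't bumped, and the mallet, bowl and tray are where they were; I handed the job in at about 22 s.

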